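# Find the night lantern that has its battery and hold it up

## Robot

A 6-joint arm with a two-finger parallel gripper is mounted at the origin on the work surface. World frame = base frame: x ahead of the robot, y to its left, z up, the work surface at z = 0. Lengths are in m, angles in rad, forces in N, time in s.
With the tool pointing down it reaches from about 0.3 to 0.775 m from the base axis. Payload 14.6 kg.
Tool frame: the origin (TCP) lies between the finger pads, 19 mm behind the fingertips; this is the grasp point; z points along the fingers, y is the line along which they close (so a half turn about z gives the same grasp; the last joint's range is limited). The gripper opens to 94 mm and grips with 3 to 60 N. Pads are 16 mm wide; open, the fingers measure 119 mm over their backs; the gripper's body (75 mm by 177 mm) begins 78 mm behind the grasp point.
Start: joints at [-1.32, 0.3, 1.521, -0, 1.321, -0.067], TCP at [0.172, -0.522, 0.224] pointing down, gripper open.
Joint ranges: [-3.03, 3.03], [-0.79, 2.21], [0.23, 2.52], [-1.04, 4.18], [0, 3.07], [-2.55, 2.55]. Speed limits (rad/s): [2.22, 2.22, 2.57, 3.14, 3.14, 3.14].

## Interface

Orientations are given as [roll, pitch, yaw] about the fixed x, y, z axes, in that order (R = Rz(yaw) Ry(pitch) Rx(roll)).
In Python, from station import ctrl gives the robot as it stands.
- The arm moves only by the shell command python3 -m pendant 'ROWS' [OPENING] [FORCE]. ROWS is JSON, a list of rows, each a list of 2 entries, a list of its own where there are three numbers: the shift along the world's x, y, z in cm, then the turn about the world's z in rad. A call has 1 to 20 rows; each row shifts and turns the commanded pose from where the row before left it; what a row does not reach is not made up. A row lasts 1/12 s, in which the tool goes at most 41.7 mm and 7.16 degrees, less where a joint would pass 70% of its speed; a pose out of reach is approached as far as the arm can. A call is refused whole if a number of a shift passes 4.17 or a number of a turn 0.125, either way. A call with a gripper value outside its range is refused whole. OPENING is the opening, from 0 (shut) to 1 (fully open), set as the call begins (- or left out, the last holds). The fingers move at their own pace and stop on an object; FORCE is the grip in N (left out, the last holds). Time passes only in rows, so rows that do not move let the fingers close. It gives the time, the measured TCP pose, the force, the opening and the grip force at its end, in the units of the state.
- ctrl.get_obs(): the state, without advancing time (a new reading comes with each control period).
- ctrl.camera(name): name is "scene" or "top" or "wrist"; returns a dict with "color" (480x640x3 uint8, red, green, blue), "intrinsics" (3x3 intrinsics, pixels), "k1" (the pictures are not rectified: a ray, as slopes to the right and down, at radius r is drawn at 1 + k1 r^2 times it, then the intrinsics apply), "camera_from_world" (4x4, takes a point from world to camera coordinates). Camera axes: x right, y down, z forward; pixel columns grow to the right and rows downward; lengths in m; the calibration is good to about 2 mm. A picture is of the moment at which its call begins. There is no depth.
- ctrl.hand_in(): hands the job in; it is judged then, once.
The state is a dict: "time_s": time; "qpos": joint angles; "joint_vel": joint speeds; "tau": joint torques, N m; "ee_pos": TCP position; "eef_rot": TCP orientation; "force": force on the tool from outside, world axes, zero at the start; "moment": the same for the moment, N m; "grip_width": finger opening in m; "grip_force": force on a finger pad.
Only numpy, scipy, OpenCV 4.12 (cv2) and the standard library are available. Lean on these libraries where they do the work, as an engineer would, in place of code of your own. Each camera call takes 0.05 s, during which the arm holds its last target. There are 200 camera calls.

## Task

One of the two identical night lanterns still has its heavy battery inside: lift the left-hand one (left as seen from the robot) a few centimetres straight up, feel its weight and set it back on the ledge, then lift the right-hand one in the same way. Stand the lighter, empty lantern upright on the narrow raised wooden shelf and let go of it, then pick up the heavier one and finish still holding it, upright and still, over the middle of the white tray with its foot more than 12 cm above the ledge. Do not tip a lantern over, and leave the things in the tray and the lantern on the shelf undisturbed.

Things in the scene. Friction and masses are not known exactly. Their poses are not given: they have to be found in the camera images.
- lantern_a: one of two look-alike closed night lanterns, upright cylinder: blue foot 52 mm across, white body 50 mm across from 66 to 106 mm up, blue cap to 118 mm; origin at the centre of its underside, z up. Grip the white body, TCP 80 to 95 mm up. Both stand on the ledge (z = 0) at the robot's right, over 110 mm apart in y, either order; one is at least 90 g heavier (100 to 140 g, 220 to 280 g)
- lantern_b: one of two look-alike closed night lanterns, upright cylinder: blue foot 52 mm across, white body 50 mm across from 66 to 106 mm up, blue cap to 118 mm; origin at the centre of its underside, z up. Grip the white body, TCP 80 to 95 mm up. Both stand on the ledge (z = 0) at the robot's right, over 110 mm apart in y, either order; one is at least 90 g heavier (100 to 140 g, 220 to 280 g)
- riser: fixed narrow wooden shelf on two legs, standing on the ledge at the robot's left; origin on the ledge under its centre. Its flat top is 80 mm above the ledge, 160 mm long along its x and only 60 mm wide along its y
- tray_mid (a point): middle of the inner floor of the fixed white plastic tray, 4 mm above the ledge; the tray measures 300 mm along the point's x and 220 mm along its y, rim 16 mm high
- pill_organizer: narrow pink pill organizer, 150 x 35 x 23 mm, long along its x; origin at the centre of its underside; a bystander standing loose in the tray, not to be moved
- dropper_bottle: amber glass dropper bottle, 33 mm in diameter, 88 mm high with its black dropper; origin at the centre of its underside; a bystander standing loose in the tray, not to be moved
- ear_thermometer: white ear thermometer lying along its x, about 140 x 36 x 30 mm; origin on its underside near the middle; a bystander standing loose in the tray, not to be moved
- bowl: small blue ceramic bowl, 90 mm across, 40 mm high; origin at the centre of its underside; a bystander standing loose in the tray, not to be moved
Not all that is in view belongs to the job. What is shaped like the lantern_a but green is not meant.

How it is judged:
On the way, in this order (a step that is already met when the one before it is completed fails the run):
1. the left-hand lantern is lifted in the fingers more than 20 mm off the ledge while the other stands on it (((height (world z) of lantern_a above 0.02 m and contact force between the fingers and lantern_a above 0.5 N and height (world z) of lantern_b below 0.01 m and angle between lantern_b's own z axis and vertical below 0.15 rad and contact force between the fingers and lantern_b below 0.05 N and ((world y of lantern_a above -0.29 m and world y of lantern_b below -0.29 m) or (world y of lantern_a above -0.25 m and world y of lantern_b below -0.25 m) or (world y of lantern_a above -0.21 m and world y of lantern_b below -0.21 m))) or (height (world z) of lantern_b above 0.02 m and contact force between the fingers and lantern_b above 0.5 N and height (world z) of lantern_a below 0.01 m and angle between lantern_a's own z axis and vertical below 0.15 rad and contact force between the fingers and lantern_a below 0.05 N and ((world y of lantern_b above -0.29 m and world y of lantern_a below -0.29 m) or (world y of lantern_b above -0.25 m and world y of lantern_a below -0.25 m) or (world y of lantern_b above -0.21 m and world y of lantern_a below -0.21 m))))), for 0.2 s.
2. the right-hand lantern is lifted likewise while the left-hand one stands on the ledge again (((height (world z) of lantern_a above 0.02 m and contact force between the fingers and lantern_a above 0.5 N and height (world z) of lantern_b below 0.01 m and angle between lantern_b's own z axis and vertical below 0.15 rad and contact force between the fingers and lantern_b below 0.05 N and ((world y of lantern_b above -0.29 m and world y of lantern_a below -0.29 m) or (world y of lantern_b above -0.25 m and world y of lantern_a below -0.25 m) or (world y of lantern_b above -0.21 m and world y of lantern_a below -0.21 m))) or (height (world z) of lantern_b above 0.02 m and contact force between the fingers and lantern_b above 0.5 N and height (world z) of lantern_a below 0.01 m and angle between lantern_a's own z axis and vertical below 0.15 rad and contact force between the fingers and lantern_a below 0.05 N and ((world y of lantern_a above -0.29 m and world y of lantern_b below -0.29 m) or (world y of lantern_a above -0.25 m and world y of lantern_b below -0.25 m) or (world y of lantern_a above -0.21 m and world y of lantern_b below -0.21 m))))), for 0.2 s.
3. the lighter lantern stands upright on the narrow raised shelf, let go (((z of lantern_a in the frame of riser between 0.074 and 0.086 m and y of lantern_a in the frame of riser between -0.03 and 0.03 m and x of lantern_a in the frame of riser between -0.08 and 0.08 m and angle between lantern_a's own z axis and vertical below 0.12 rad and contact force between the fingers and lantern_a below 0.05 N and linear speed of lantern_a below 0.05 m/s and contact force between lantern_a and riser between 0.5 and 1.9 N) or (z of lantern_b in the frame of riser between 0.074 and 0.086 m and y of lantern_b in the frame of riser between -0.03 and 0.03 m and x of lantern_b in the frame of riser between -0.08 and 0.08 m and angle between lantern_b's own z axis and vertical below 0.12 rad and contact force between the fingers and lantern_b below 0.05 N and linear speed of lantern_b below 0.05 m/s and contact force between lantern_b and riser between 0.5 and 1.9 N))), for 0.3 s.
At the end, for the whole second after the job is handed in: Heavier lantern held still in the fingers, within 0.2 rad of upright, underside over 120 mm above the ledge and within 70 mm of the tray middle horizontally; lighter one at rest, let go, upright on the raised shelf, its foot centre over the top (within 30 mm across, 80 mm along) (((z of lantern_b in the frame of riser between 0.074 and 0.086 m and y of lantern_b in the frame of riser between -0.03 and 0.03 m and x of lantern_b in the frame of riser between -0.08 and 0.08 m and angle between lantern_b's own z axis and vertical below 0.12 rad and contact force between each of the fingers, lantern_a and lantern_b below 0.05 N and linear speed of each of lantern_b, lantern_a below 0.05 m/s and contact force between lantern_b and riser between 0.5 and 1.9 N and height (world z) of lantern_a above 0.12 m and horizontal distance between lantern_a and tray_mid below 0.07 m and angle between lantern_a's own z axis and vertical below 0.2 rad and contact force between the fingers and lantern_a above 1 N) or (z of lantern_a in the frame of riser between 0.074 and 0.086 m and y of lantern_a in the frame of riser between -0.03 and 0.03 m and x of lantern_a in the frame of riser between -0.08 and 0.08 m and angle between lantern_a's own z axis and vertical below 0.12 rad and contact force between each of the fingers, lantern_b and lantern_a below 0.05 N and linear speed of each of lantern_a, lantern_b below 0.05 m/s and contact force between lantern_a and riser between 0.5 and 1.9 N and height (world z) of lantern_b above 0.12 m and horizontal distance between lantern_b and tray_mid below 0.07 m and angle between lantern_b's own z axis and vertical below 0.2 rad and contact force between the fingers and lantern_b above 1 N))); the arm keeps its last pose, push and grip.
It fails at once if a lantern is tipped over (beyond 0.6 rad) (angle between any of lantern_a, lantern_b's own z axis and vertical above 0.6 rad).
It fails at once if a thing in the tray is moved by more than 20 mm (distance of any of pill_organizer, dropper_bottle, ear_thermometer, bowl from where it was at the start of the episode above 0.02 m).
It also fails if it takes over 72 s, if anything falls off the work surface, if the arm or the gripper's body presses on something with over 40 N, if the wrist force passes 120 N, or if a joint passes its speed limit or range.

## Working session

There is one attempt and no reset: what is moved stays moved. The work goes in short steps, Python scripts to look and compute and a shell command to move; the robot and the scene stay as the last step left them, time stands still between calls to the robot, and variables do not carry over. Pictures are saved under pics/ and viewed, at most 10 in all, crops included, and the job is handed in when it is done.

```bash
mkdir -p pics; cat > h.py <<'E'
import numpy as np, cv2
from station import ctrl
def save(name,fn):
    c=ctrl.camera(name); cv2.imwrite(fn,cv2.cvtColor(c["color"],cv2.COLOR_RGB2BGR)); return c
def world(c,u,v,z):
    K=np.array(c["intrinsics"]);T=np.array(c["camera_from_world"]);k=c["k1"]
    d=np.array([(u-K[0,2])/K[0,0],(v-K[1,2])/K[1,1]]);s=d.copy()
    for _ in range(30): s=d/(1+k*(s@s))
    R=T[:3,:3].T;o=-R@T[:3,3];r=R@np.array([*s,1]);return o+r*(z-o[2])/r[2]
E
python3 - <<'E'
from h import *
a=save("top","pics/top.png");b=save("scene","pics/scene.png")
import pickle;pickle.dump((a,b),open("c.pkl","wb"))
o=ctrl.get_obs();print(o)
E
```

```text
{'time_s': 0.1, 'qpos': array([-1.31960985e+00,  3.00418442e-01,  1.52151007e+00,  2.39124151e-05,
        1.32065995e+00, -6.65798703e-02]), 'joint_vel': array([ 0.00127024, -0.00093291, -0.00331488, -0.00120459,  0.00041456,
       -0.00159841]), 'tau': array([ 1.09016978e-04, -5.32638967e+01, -3.53280830e+01,  7.09385192e-02,
        2.35338346e-02, -6.19547677e-05]), 'ee_pos': array([ 0.17180785, -0.52226361,  0.22374523]), 'eef_rot': array([-3.14060060e+00, -8.93626134e-05,  3.17760367e-01]), 'force': array([ 0.20181062, -0.22523888,  0.59181286]), 'moment': array([-0.0387532 ,  0.00300908, -0.0543875 ]), 'grip_force': 0.0, 'grip_width': 0.09382114228649023}
```

View pics/top.png

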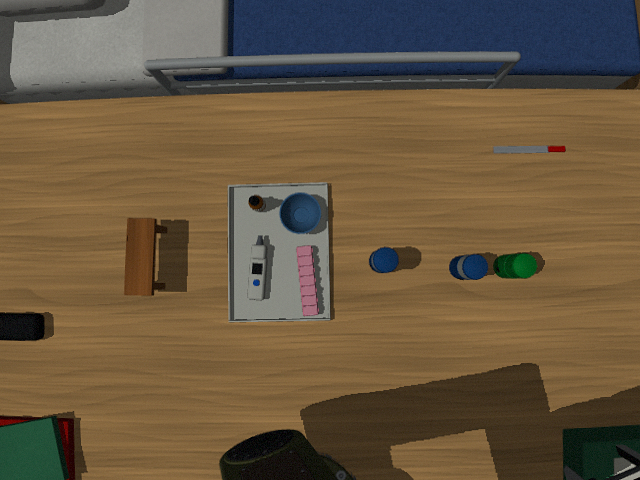

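View pics/scene.png

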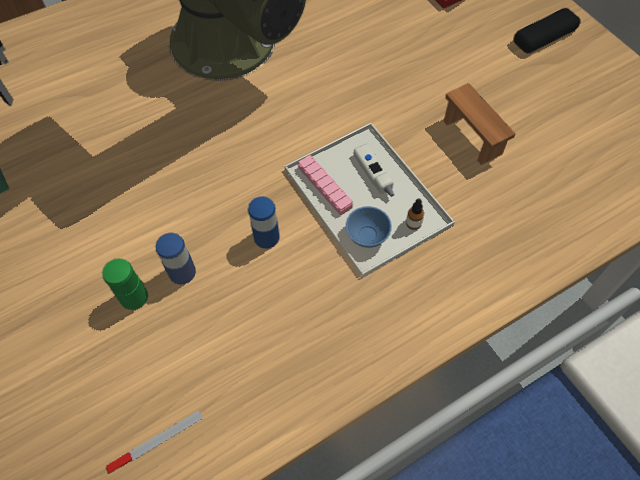

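Top view (left = +y, up = +x). Candidates: blue left lantern at (384,260), blue right lantern at (470,266), green look-alike at (515,265, not meant), blue bowl at (300,213, not meant). I choose the two blue ones with white bodies. The shelf corners are about (127,218) to (157,295), and the inner tray is about (229,184) to (330,321).

```bash
python3 - <<'E'
from h import *
import pickle
a,b=pickle.load(open("c.pkl","rb"))
im=cv2.cvtColor(a["color"],cv2.COLOR_RGB2BGR);im2=cv2.cvtColor(b["color"],cv2.COLOR_RGB2BGR)
A=cv2.resize(im[235:295,360:550],(800,253),interpolation=cv2.INTER_CUBIC)
B=cv2.resize(im2[180:320,80:300],(540,343),interpolation=cv2.INTER_CUBIC)
B=cv2.copyMakeBorder(B,0,0,0,260,cv2.BORDER_CONSTANT)
cv2.imwrite("pics/crop.png",np.vstack([A,B]))
T=a["camera_from_world"];print("cam",-T[:3,:3].T@T[:3,3])
for n,p,z in [("L cap",(384,260),.118),("R cap",(478,266),.118),("R foot",(459,267),0),("G cap",(525,265),.118)]: print(n,world(a,*p,z).round(3))
for n,p in [("L cap",(262,205)),("R cap",(170,242)),("G",(118,268))]: print("scene",n,world(b,*p,.118).round(3))
for p in [(127,218),(154,218),(154,295),(125,295)]: print("shelf",world(a,*p,.08).round(3))
for p in [(448,92),(462,85),(514,132),(496,143)]: print("shelf sc",world(b,*p,.08).round(3))
for p in [(228,185),(329,184),(330,321),(229,321)]: print("tray",world(a,*p,.016).round(3))
print("bottle",world(a,255,203,.088).round(3))
E
```

```text
cam [ 0.51027666 -0.07362889  1.00899518]
L cap [ 0.532 -0.167  0.118]
R cap [ 0.517 -0.35   0.118]
R foot [ 0.517 -0.345  0.   ]
G cap [ 0.517 -0.443  0.118]
scene L cap [ 0.536 -0.172  0.118]
scene R cap [ 0.519 -0.346  0.118]
scene G [ 0.519 -0.443  0.118]
shelf [0.629 0.358 0.08 ]
shelf [0.628 0.3   0.08 ]
shelf [0.47  0.298 0.08 ]
shelf [0.47 0.36 0.08]
shelf sc [0.473 0.307 0.08 ]
shelf sc [0.473 0.343 0.08 ]
shelf sc [0.629 0.354 0.08 ]
shelf sc [0.631 0.306 0.08 ]
tray [0.706 0.16  0.016]
tray [ 0.703 -0.062  0.016]
tray [ 0.406 -0.059  0.016]
tray [0.409 0.158 0.016]
bottle [0.653 0.088 0.088]
```

View pics/crop.png

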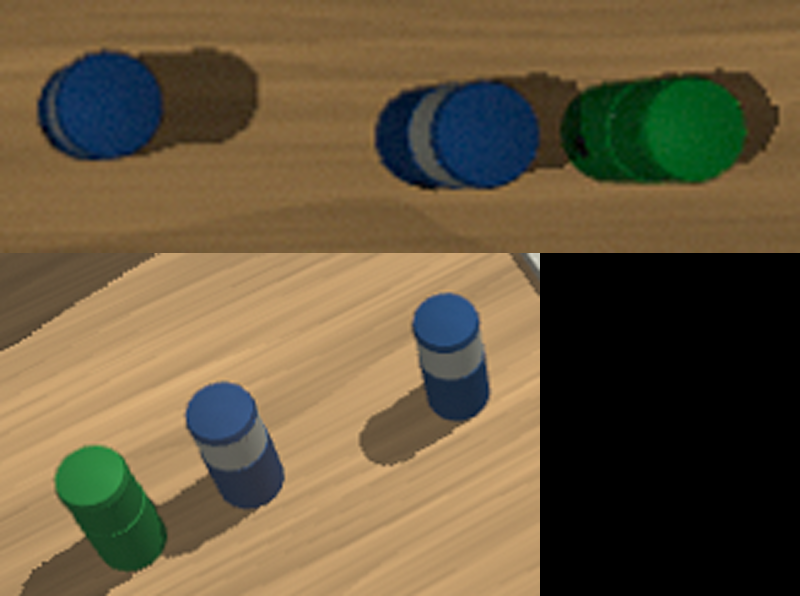

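Crop: the caps are refined to top pixels L (385.7,260), R (475.2,266.8) and green (525.5,266). Both chosen lanterns have a blue foot, white band and blue cap. That puts L at about (0.533,-0.170), R at (0.517,-0.346) and green at y = -0.443. The shelf centre is (0.55,0.329), with its top measuring 158x60 mm (given 160x60). The tray middle is (0.556,0.049), measuring 299x220 mm. I'll grip along world x (yaw 90°).

```bash
python3 -m pendant '[[[2,2,0],0.125],[[2,2,0],0.125],[[2,2,0],0.125],[[2,2,0],0.125],[[2,2,0],0.125],[[2,2,0],0.125],[[2,2,0],0.125],[[2,2,0],0.125],[[2,2,0],0.125],[[2,2,0],0.125],[[2,2,0],0],[[2,2,0],0],[[2,2,0],0],[[2,2,0],0],[[2,2,0],0],[[2,2,0],0],[[2,1.6,0],0],[[2.1,1.6,0],0],[[0,0,0],0],[[0,0,0],0]]' 1 20
python3 - <<'E'
from h import *
c=save("wrist","pics/w1.png");o=ctrl.get_obs();print(o["ee_pos"],o["eef_rot"],o["force"])
E
```

```text
time_s: 1.77
ee_pos: [0.5331, -0.1697, 0.2236]
eef_rot: [-3.14, -0.0, 1.57]
force: [-0.5, -0.0, -0.6]
grip_width: 0.0938
grip_force: 0.0
[ 0.53258573 -0.17036142  0.22374342] [-3.14053295e+00 -2.18858985e-04  1.56856768e+00] [-0.37801102  0.06100484  0.09292361]
```

View pics/w1.png

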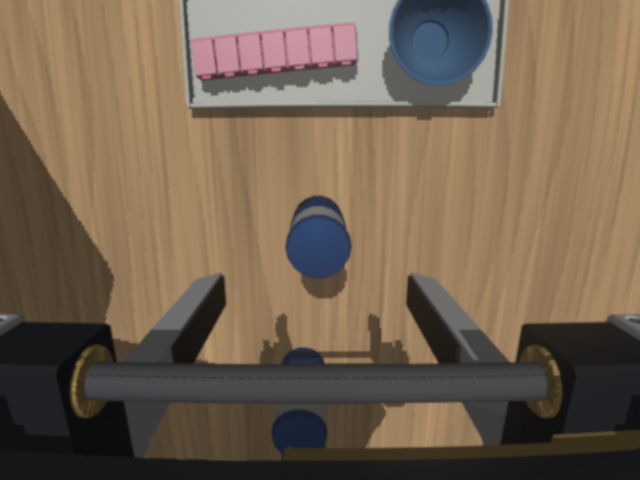

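The wrist view shows the left lantern's cap at (318,245), centred between the fingers, and the right one at (300,432) behind it.

```bash
python3 - <<'E'
from h import *
c=ctrl.camera("wrist")
print(world(c,318,245,.118),world(c,300,432,.118))
E
```

```text
[ 0.53442841 -0.17053665  0.118     ] [ 0.51843529 -0.33933681  0.118     ]
```

```bash
python3 -m pendant '[[[0.1,0,-1.6],0],[[0,0,-1.6],0],[[0,0,-1.6],0],[[0,0,-1.6],0],[[0,0,-1.6],0],[[0,0,-1.6],0],[[0,0,-1.6],0],[[0,0,-1.2],0],[[0,0,-1.2],0],[[0,0,0],0],[[0,0,0],0]]' 1 20
python3 -m pendant '[[[0,0,0],0],[[0,0,0],0],[[0,0,0],0],[[0,0,0],0],[[0,0,0],0],[[0,0,0],0],[[0,0,0],0],[[0,0,0],0],[[0,0,0],0],[[0,0,0],0]]' 0 20
python3 -c "
from station import ctrl;print(ctrl.get_obs()['force'])"
```

```text
time_s: 2.78
ee_pos: [0.5336, -0.1707, 0.0882]
eef_rot: [-3.141, -0.0, 1.567]
force: [-0.2, -0.2, 1.2]
grip_width: 0.0935
grip_force: 0.0
time_s: 3.62
ee_pos: [0.534, -0.1705, 0.0883]
eef_rot: [3.141, 0.0, 1.568]
force: [2.0, 0.7, 1.1]
grip_width: 0.0495
grip_force: 20.0
[1.97443215 0.69766036 1.10504799]
```

```bash
cat > weigh.py <<'E'
from h import *
f=[];t=[]
for _ in range(20): ctrl.camera("wrist");o=ctrl.get_obs();f.append(o["force"]);t.append(o["tau"])
print("force",np.mean(f,0),np.std(f,0)/4.4,"tau",np.mean(t,0),o["ee_pos"],o["grip_width"],o["time_s"])
E
python3 -m pendant '[[[0,0,0.5],0],[[0,0,1],0],[[0,0,1],0],[[0,0,1],0],[[0,0,1],0],[[0,0,0.5],0],[[0,0,0],0],[[0,0,0],0],[[0,0,0],0],[[0,0,0],0],[[0,0,0],0],[[0,0,0],0]]'; python3 weigh.py
```

```text
time_s: 4.62
ee_pos: [0.5337, -0.1704, 0.1379]
eef_rot: [-3.141, -0.0, 1.568]
force: [0.3, 0.2, -2.6]
grip_width: 0.0495
grip_force: 20.0
force [-0.00402122  0.04955271 -2.46439205] [0.10745162 0.11071937 0.12610141] tau [-2.36307689e-05 -5.79127783e+01 -3.35697949e+01  5.14537492e-02
  3.85438042e-02  1.31798424e-06] [ 0.53385033 -0.17046749  0.13825487] 0.049419199120193616 5.6167
```

About 0.25 kg, so the left one seems to be the heavier. I'll set it back and go to the right one.

```bash
python3 -m pendant '[[[0,0,-0.5],0],[[0,0,-1],0],[[0,0,-1],0],[[0,0,-1],0],[[0,0,-0.7],0],[[0,0,-0.4],0],[[0,0,-0.3],0],[[0,0,-0.1],0],[[0,0,0],0],[[0,0,0],0],[[0,0,0],0]]'
python3 -m pendant '[[[0,0,0],0],[[0,0,0],0],[[0,0,0],0],[[0,0,0],0],[[0,0,0],0],[[0,0,0],0],[[0,0,1.5],0],[[0,0,1.5],0],[[0,0,2],0],[[0,0,2],0],[[0,0,2],0],[[0,0,2],0],[[0,0,2],0],[[0,0,0],0],[[0,0,0],0]]' 1
python3 -m pendant '[[[-0.2,-2,0],0],[[-0.2,-2,0],0],[[-0.2,-2,0],0],[[-0.2,-2,0],0],[[-0.2,-2,0],0],[[-0.2,-2,0],0],[[-0.2,-2,0],0],[[-0.2,-2,0],0],[[0,-1.4,0],0],[[0,0,0],0],[[0,0,0],0],[[0,0,0],0]]'
python3 - <<'E'
from h import *
c=save("wrist","pics/w2.png");print(ctrl.get_obs()["force"])
E
```

```text
time_s: 6.53
ee_pos: [0.5339, -0.1705, 0.0884]
eef_rot: [3.141, 0.0, 1.568]
force: [0.6, 0.5, -3.0]
grip_width: 0.0496
grip_force: 20.0
time_s: 7.78
ee_pos: [0.5341, -0.1705, 0.2188]
eef_rot: [3.14, 0.001, 1.568]
force: [0.6, 0.8, -0.1]
grip_width: 0.094
grip_force: 0.0
time_s: 8.78
ee_pos: [0.5178, -0.3436, 0.2174]
eef_rot: [-3.141, -0.001, 1.568]
force: [0.4, -0.2, -0.6]
grip_width: 0.0941
grip_force: 0.0
[-0.97625025  0.49295679  0.03058124]
```

View pics/w2.png

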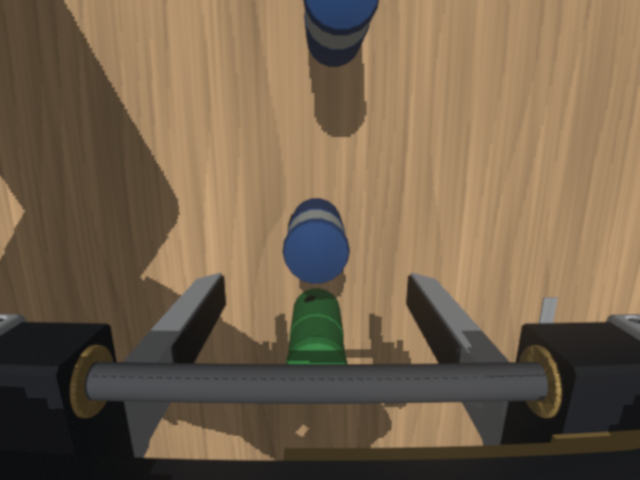

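The left lantern still stands upright (340,40). The right cap is at (316,250), well between the fingers, with the green one clear behind it.

```bash
python3 -m pendant '[[[0,-0.2,-1.6],0],[[0,0,-1.6],0],[[0,0,-1.6],0],[[0,0,-1.6],0],[[0,0,-1.6],0],[[0,0,-1.6],0],[[0,0,-1.6],0],[[0,0,-1.0],0],[[0,0,-0.7],0],[[0,0,0],0],[[0,0,0],0]]' 1
python3 -m pendant '[[[0,0,0],0],[[0,0,0],0],[[0,0,0],0],[[0,0,0],0],[[0,0,0],0],[[0,0,0],0],[[0,0,0],0],[[0,0,0],0],[[0,0,0],0]]' 0 20
python3 -m pendant '[[[0,0,0.5],0],[[0,0,1],0],[[0,0,1],0],[[0,0,1],0],[[0,0,1],0],[[0,0,0.5],0],[[0,0,0],0],[[0,0,0],0],[[0,0,0],0],[[0,0,0],0],[[0,0,0],0],[[0,0,0],0]]'; python3 weigh.py
```

```text
time_s: 9.75
ee_pos: [0.5181, -0.3463, 0.0897]
eef_rot: [3.141, 0.0, 1.568]
force: [-0.4, 0.1, 0.0]
grip_width: 0.094
grip_force: 0.0
time_s: 10.5
ee_pos: [0.5178, -0.3465, 0.0893]
eef_rot: [-3.142, 0.0, 1.568]
force: [-0.8, 0.1, 1.1]
grip_width: 0.0496
grip_force: 20.0
time_s: 11.5
ee_pos: [0.5177, -0.3464, 0.1389]
eef_rot: [-3.141, -0.0, 1.568]
force: [-0.4, -0.4, -0.4]
grip_width: 0.0497
grip_force: 20.0
force [ 0.0914461  -0.06786773 -1.14813534] [0.1026256  0.08897408 0.07149238] tau [-6.34684472e-04 -6.53885672e+01 -3.41953025e+01  4.41504374e-02
  5.59750510e-02  2.95963621e-05] [ 0.51785385 -0.34647698  0.13925295] 0.049351867753688945 12.5
```

The right one weighs 1.15 N against 2.46 N, so it is the lighter. I'll carry it to the shelf, at a foot height of about 0.18 m.

```bash
python3 -m pendant '[[[0,0,1],0],[[0,0,2],0],[[0,0,2],0],[[0,0,2],0],[[0,0,2],0],[[0,0,2],0],[[0,0,2],0],[[0,1,0],0],[[0,2,0],0],[[0,2,0],0],[[0,2.5,0],0],[[0,2.5,0],0],[[0,3,0],0],[[0,3,0],0],[[0,3,0],0],[[0,3,0],0]]'
python3 -m pendant '[[[0.3,3,0],0],[[0.3,3,0],0],[[0.3,3,0],0],[[0.3,3,0],0],[[0.3,3,0],0],[[0.3,3,0],0],[[0.3,3,0],0],[[0.3,3,0],0],[[0.3,3,0],0],[[0.3,3,0],0],[[0.2,3,0],0],[[0,2.5,0],0],[[0,2.5,0],0],[[0,2,0],0],[[0,2,0],0],[[0,1.8,0],0],[[0,1.5,0],0],[[0,1.3,0],0],[[0,0,0],0],[[0,0,0],0]]'
python3 - <<'E'
from h import *
import pickle
c=save("scene","pics/s2.png");d=save("wrist","pics/w3.png");pickle.dump((c,d),open("d.pkl","wb"))
p=np.array(ctrl.get_obs()["ee_pos"]);print(p)
im=cv2.imread("pics/s2.png")[0:260,380:640];im=cv2.resize(im,(400,400),interpolation=cv2.INTER_CUBIC)
cv2.imwrite("pics/sw.png",np.hstack([im,cv2.resize(cv2.imread("pics/w3.png"),(400,300)) if 0 else cv2.copyMakeBorder(cv2.resize(cv2.imread("pics/w3.png"),(400,300)),0,100,0,0,cv2.BORDER_CONSTANT)]))
E
```

```text
time_s: 13.83
ee_pos: [0.5171, -0.1244, 0.2686]
eef_rot: [-3.141, -0.0, 1.568]
force: [0.3, 0.7, -1.0]
grip_width: 0.0493
grip_force: 20.0
time_s: 15.5
ee_pos: [0.5494, 0.3397, 0.2686]
eef_rot: [-3.141, 0.0, 1.569]
force: [0.7, 0.5, -1.7]
grip_width: 0.0493
grip_force: 20.0
[0.54982436 0.33887264 0.2691357 ]
```

View pics/sw.png

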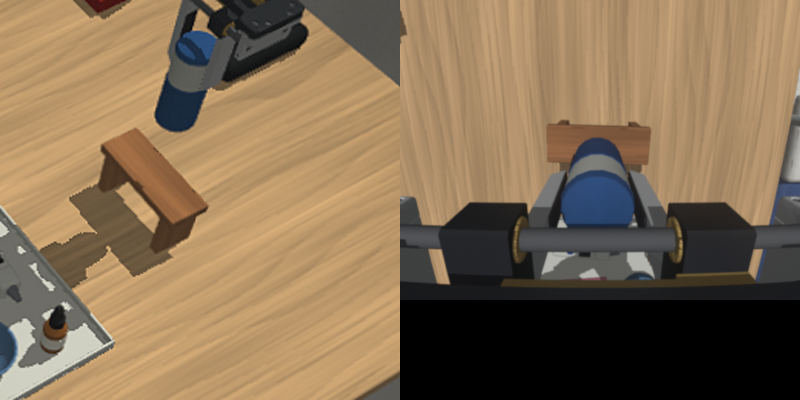

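The lantern hangs upright above the shelf. Shelf top corners in the crop are about (101,140), (139,128), (207,207) and (173,222), and the far edge in the wrist view is at about (235–400,198) full-size. Checking the shelf centre against these.

```bash
python3 - <<'E'
from h import *
import pickle
c,d=pickle.load(open("d.pkl","rb"))
q=[world(c,380+x/1.5385,y/1.5385,.08) for x,y in [(101,140),(139,128),(207,207),(173,222)]]
print(np.round(q,3),np.mean(q,0).round(3))
for p in [(235,198),(400,201)]: print(world(d,*p,.08).round(3))
E
```

```text
[[0.468 0.304 0.08 ]
 [0.478 0.361 0.08 ]
 [0.634 0.351 0.08 ]
 [0.63  0.298 0.08 ]] [0.553 0.329 0.08 ]
[0.474 0.362 0.08 ]
[0.63  0.359 0.08 ]
```

```bash
python3 -m pendant '[[[0,-0.5,0],0],[[0,-0.5,0],0],[[0,0,-1],0],[[0,0,-1.5],0],[[0,0,-1.5],0],[[0,0,-1.5],0],[[0,0,-1.5],0],[[0,0,-1],0],[[0,0,-0.7],0],[[0,0,-0.5],0],[[0,0,-0.3],0],[[0,0,0],0],[[0,0,0],0],[[0,0,0],0]]'
python3 -m pendant '[[[0,0,-0.1],0],[[0,0,-0.1],0],[[0,0,-0.1],0],[[0,0,-0.1],0],[[0,0,0],0],[[0,0,0],0],[[0,0,0],0],[[0,0,0],0]]'
```

```text
time_s: 16.77
ee_pos: [0.5501, 0.3297, 0.1749]
eef_rot: [3.141, -0.0, 1.568]
force: [0.2, 0.7, -1.7]
grip_width: 0.0496
grip_force: 20.0
time_s: 17.43
ee_pos: [0.5499, 0.3296, 0.1703]
eef_rot: [3.141, -0.0, 1.568]
force: [0.1, 0.4, -0.9]
grip_width: 0.0496
grip_force: 20.0
```

```bash
python3 -m pendant '[[[0,0,-0.1],0],[[0,0,0],0],[[0,0,0],0],[[0,0,0],0]]'; python3 weigh.py; python3 -c "
from h import *
c=save('scene','pics/s3.png');im=cv2.imread('pics/s3.png')[30:180,420:560];cv2.imwrite('pics/s3c.png',cv2.resize(im,(560,600),interpolation=cv2.INTER_CUBIC))"
```

```text
time_s: 17.77
ee_pos: [0.5499, 0.3296, 0.1693]
eef_rot: [3.141, -0.0, 1.568]
force: [-0.2, 0.7, -0.4]
grip_width: 0.0495
grip_force: 20.0
force [0.48729914 0.40912217 0.67582011] [0.11963686 0.08589442 0.14540427] tau [-2.80408718e-02 -6.60492851e+01 -3.44974199e+01  6.57891965e-02
  1.13682231e-01  2.69576733e-03] [0.54987587 0.32955976 0.16928253] 0.049556554520334896 18.7667
```

View pics/s3c.png

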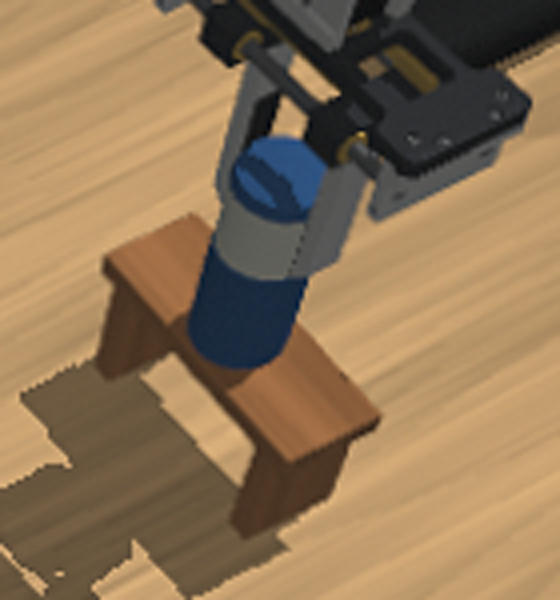

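Contact with the shelf is confirmed (vertical force went from -1.15 to +0.7 N), and the foot sits upright at (240,350) on the top, centred across it. Letting go.

```bash
python3 -m pendant '[[[0,0,0],0],[[0,0,0],0],[[0,0,0],0],[[0,0,0],0],[[0,0,0],0],[[0,0,0],0],[[0,0,0],0],[[0,0,1],0],[[0,0,1.5],0],[[0,0,2],0],[[0,0,2],0],[[0,0,2],0],[[0,0,1.5],0],[[0,0,0],0],[[0,0,0],0]]' 1
python3 - <<'E'
from h import *
save("scene","pics/s4.png");a=save("top","pics/t4.png")
im=cv2.imread('pics/s4.png')[30:290,220:560]
cv2.imwrite('pics/s4c.png',cv2.resize(im,(785,600),interpolation=cv2.INTER_CUBIC))
E
```

```text
time_s: 20.07
ee_pos: [0.5499, 0.3296, 0.2699]
eef_rot: [3.14, -0.001, 1.568]
force: [0.6, 0.3, -0.1]
grip_width: 0.0942
grip_force: 0.0
```

View pics/s4c.png

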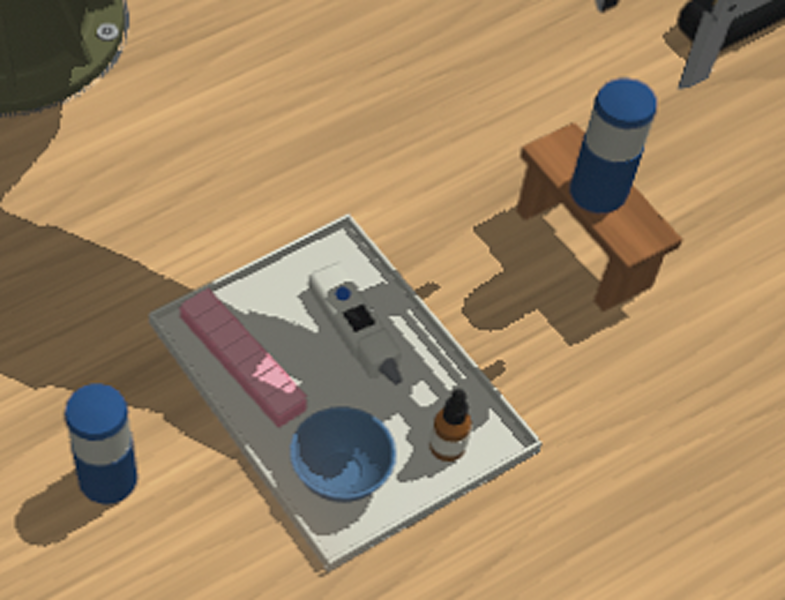

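The light lantern stands free on the shelf at (615,150), the heavy one at (103,445) on the ledge, and the tray things are unmoved. Back to the heavy one at (0.534,-0.1705).

```bash
python3 -m pendant '[[[-0.1,-1.5,0],0],[[-0.1,-2.5,0],0],[[-0.1,-3,0],0],[[-0.1,-3,0],0],[[-0.1,-3,0],0],[[-0.1,-3,0],0],[[-0.1,-3,0],0],[[-0.1,-3,0],0],[[-0.1,-3,0],0],[[-0.1,-3,0],0],[[-0.1,-3,0],0],[[-0.1,-3,0],0],[[-0.1,-3,0],0],[[-0.1,-3,0],0],[[-0.1,-3,0],0],[[-0.1,-3,0],0],[[0,-2.5,0],0],[[0,-1.5,0],0],[[0,0,0],0],[[0,0,0],0]]'
python3 -m pendant '[[[0,0,-2],0],[[0,0,-2],0],[[0,0,-2],0],[[0,0,-2],0],[[0,0,-2],0],[[0,0,-2],0],[[0,0,-1.6],0],[[0,0,-1.6],0],[[0,0,-1.2],0],[[0,0,-1],0],[[0,0,-0.7],0],[[0,0,0],0],[[0,0,0],0]]'
python3 -m pendant '[[[0,0,0],0],[[0,0,0],0],[[0,0,0],0],[[0,0,0],0],[[0,0,0],0],[[0,0,0],0],[[0,0,0],0],[[0,0,0],0],[[0,0,0],0]]' 0 25
```

```text
time_s: 21.83
ee_pos: [0.5335, -0.1706, 0.2682]
eef_rot: [-3.14, -0.001, 1.567]
force: [0.4, 0.3, -0.3]
grip_width: 0.094
grip_force: 0.0
time_s: 22.92
ee_pos: [0.534, -0.1703, 0.0885]
eef_rot: [3.142, 0.0, 1.568]
force: [-0.2, -0.7, 1.3]
grip_width: 0.0937
grip_force: 0.0
time_s: 23.67
ee_pos: [0.534, -0.1705, 0.0883]
eef_rot: [3.141, 0.0, 1.568]
force: [0.8, 0.1, 0.4]
grip_width: 0.0494
grip_force: 25.0
```

```bash
python3 -m pendant '[[[0,0,1],0],[[0,0,2],0],[[0,0,2],0],[[0,0,2],0],[[0,0,2],0],[[0,0,2],0],[[0,0,2],0],[[0,0,2],0],[[0,0,1.5],0],[[0,0,1],0],[[0,0,0.5],0],[[0,0,0],0],[[0,0,0],0]]'
python3 -m pendant '[[[0.2,1,0],0],[[0.2,1.5,0],0],[[0.2,2,0],0],[[0.2,2,0],0],[[0.2,2,0],0],[[0.2,2,0],0],[[0.2,2,0],0],[[0.2,2,0],0],[[0.2,2,0],0],[[0.2,2,0],0],[[0.2,1.5,0],0],[[0,1,0],0],[[0,1,0],0],[[0,0,0],0],[[0,0,0],0],[[0,0,0],0],[[0,0,0],0],[[0,0,0],0],[[0,0,0],0],[[0,0,0],0]]'
python3 weigh.py; python3 -c "
from h import *
c=save('scene','pics/s5.png')"
```

```text
time_s: 24.75
ee_pos: [0.5336, -0.1704, 0.2675]
eef_rot: [-3.141, -0.0, 1.568]
force: [-0.2, -0.2, -2.5]
grip_width: 0.0494
grip_force: 25.0
time_s: 26.42
ee_pos: [0.5559, 0.0492, 0.2683]
eef_rot: [3.142, 0.0, 1.567]
force: [-0.2, -0.1, -2.3]
grip_width: 0.0492
grip_force: 25.0
force [ 0.04572429 -0.01642127 -2.41287072] [0.0850669  0.14930917 0.11491619] tau [-2.11773764e-02 -5.49653447e+01 -3.74569391e+01  6.61116780e-02
  1.37630886e-02 -4.09786597e-04] [0.55586587 0.04955467 0.26825618] 0.04914921062454103 27.4167
```

View pics/s5.png

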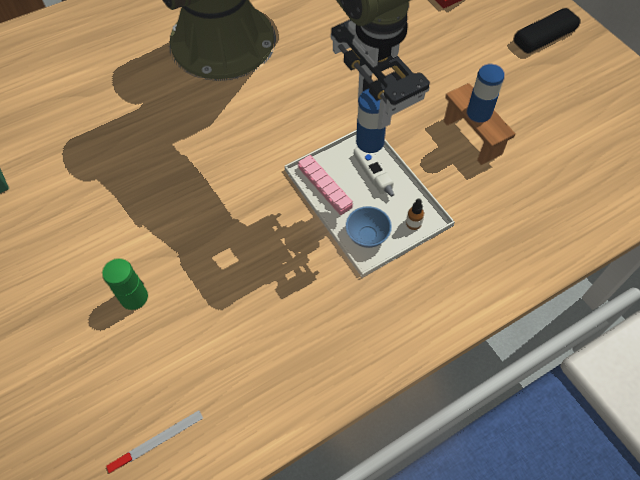

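The heavy lantern (2.41 N) is held upright over the tray at (370,125). The light one stands on the shelf at (486,95), and the tray things are in place.

```bash
python3 -c "
from station import ctrl;print(ctrl.hand_in())"
```

```text
the job is handed in; nothing more can be done
None
```

I handed the job in at about 27 s of the allowed 72 s: the lighter right-hand lantern (about 117 g) stands free on the shelf, and the heavier left-hand one (about 250 g) is held upright over the tray middle with its foot about 18 cm above the ledge; the hand-in returned no verdict.

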